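# Pack out the end play of a turned spindle

## Task

Pack the gap between the end stop and the square end of the turned spindle in the drilling cradle: try the wooden packers from the tray, standing upright with their broad faces against stop and spindle, until you find one that slides down under a gentle push and is gripped snugly by the sprung spindle. Leave that packer pushed fully down onto the cradle's floor, upright and in line with the stop, and stand the other two upright in the tray. Never force a packer that will not go in, and leave everything else on the bench where it is.

Things in the scene. Friction and masses are not known exactly. Their poses are not given: they have to be found in the camera images.
- cradle: wooden drilling cradle, fixed. Origin on the bench below the middle of its end stop's face; z up, x from the stop's face across the gap and along the pale turned spindle, y across. Board x -55 to 365, y -50 to 50 mm, top at z 18 = floor of the gap. Stop: dark, face at x 0, y -15 to 15, top z 80, 30 mm deep. Spring block at the tail, to z 77.
- gap (a point): middle of the stop's face at the gap's floor (cradle x 0, y 0, z 18 mm; same axes). The spindle's square end, y -18 to 18, top z 58 mm above the bench, faces the stop: upright to z 40, then sloping back 6.5 mm to its top as a lead-in. Gap at rest: unknown, 9 to 22.5 mm, parallel faces; to be found by trial.
- stop_top (a point): middle of the upper edge of the stop's face (cradle x 0, y 0, z 80 mm). Spindle: sprung towards the stop with 4 N (5.3 N when pushed back), yields up to 6.5 mm, then is blocked. A packer 0.5 to 6 mm thicker than the gap goes in with 4 to 12 N of push and is gripped; a thinner one slides in with hardly any force and is loose; a thicker one jams on the lead-in.
- tray: low open wooden tray, fixed, 210 mm (own x) x 85 mm (own y), walls 14 mm high and 6 mm thick, inner floor 6 mm above the bench. Origin under its centre on the bench. The packers stand in a row along own x, at about x = -62, 0 and +62 mm, y = 0.
- packer_thin: the thinnest of the three rectangular hardwood packers: 14 mm thick (own x), 44 mm wide (own y), 95 mm tall (own z), about 42 g, plain square edges. Origin at the centre of its underside. Starts standing upright in the tray, own x along the tray's x within about 5 degrees; which of the three tray positions it has varies.
- packer_mid: the middle one of the three rectangular hardwood packers: 19 mm thick (own x), 44 mm wide (own y), 95 mm tall (own z), about 57 g, plain square edges. Origin at the centre of its underside. Starts standing upright in the tray, own x along the tray's x within about 5 degrees; which of the three tray positions it has varies.
- packer_thick: the thickest of the three rectangular hardwood packers: 24 mm thick (own x), 44 mm wide (own y), 95 mm tall (own z), about 72 g, plain square edges. Origin at the centre of its underside. Starts standing upright in the tray, own x along the tray's x within about 5 degrees; which of the three tray positions it has varies.
- mug: a plain white ceramic mug, 95 mm tall, 82 mm across, standing on the bench; a bystander, origin at the underside.
- gouge: a turning gouge, wooden handle and steel blade, about 345 mm long, lying on the bench on the robot's side; a bystander, origin at the underside.
- turned_bowl: a dark turned wooden bowl, 120 mm across, 50 mm tall, standing on the bench; a bystander, origin at the underside.
- offcut: a pale wooden offcut, 45 x 70 x 28 mm, lying on the bench beyond the tray and the cradle; a bystander, origin at the underside.
- finial: a small turned wooden finial, 44 mm across, 70 mm tall, standing on the bench; a bystander, origin at the underside.
- sanding_block: a cork sanding block, 55 x 105 x 35 mm, lying on the bench to the right of the tray; a bystander, origin at the underside.
Not all that is in view belongs to the job. What is meant by the tray is not black, and is the smaller of those in its own colour.

How it is judged:
By the outcome, as a careful person would: the job done as asked, in the order asked, and still so for the second after the job is handed in, with the robot touching nothing.
It also fails if it takes over 72 s, if anything falls off the work surface, if the arm or the gripper's body presses on something with over 40 N, if the wrist force passes 120 N, or if a joint passes its speed limit or range.

## Robot

A 7-joint arm with a two-finger parallel gripper is mounted at the origin on the work surface. World frame = base frame: x ahead of the robot, y to its left, z up, the work surface at z = 0. Lengths are in m, angles in rad, forces in N, time in s.
With the tool pointing down it reaches from about 0.35 to 0.9 m from the base axis. Payload 7.2 kg.
Tool frame: the origin (TCP) lies between the finger pads; the fingertips stand 22 mm ahead of it and the grasp point (between the pads) lies 3 mm ahead of it (manip.finger_overhang is the distance from the TCP to the fingertips, in m); z points along the fingers, y is the direction in which the jaws open and shut (so a half turn about z gives the same grasp; the last joint's range is limited). The gripper opens to 85 mm and grips with 20 to 120 N. Pads are 22 mm wide; open, the fingers measure 114 mm over their backs; the gripper's body (76 mm by 85 mm) begins 54 mm behind the grasp point. The pads swing forward as they close: fully open they stand 13 mm farther back than shut.
Start: joints at [-1.364, 0.411, -0.013, 1.596, 0.006, 1.134, -0.082], TCP at [0.17, 0.602, 0.253] pointing down, gripper open.
Joint ranges: [-2.95, 2.95], [-0.29, 1.99], [-1.47, 1.44], [0.14, 2.54], [-1.03, 4.17], [0.13, 1.85], [-2.86, 2.86]. Speed limits (rad/s): [2.39, 2.39, 3.01, 3.01, 3.14, 3.14, 3.14].

## Interface

Orientations are given as a 3x3 rotation matrix whose columns are the frame's x, y, z axes.
In Python, from station import manip gives the robot as it stands.
- The arm moves only by the tool jog_arm, never from a script. Its argument "series" is a list of rows, each an object of numbers: "tx", "ty", "tz": the shift along the tool's x, y, z in mm; "spin": the turn about the tool's z in degrees. In form: [{"tx": .., "ty": .., "tz": .., "spin": ..}, ...]. A call has 1 to 12 rows; each row is the pose to reach, as a shift and turn from the pose commanded when the call began, along the tool's axes at that moment; what a row does not reach only later rows make up. A row lasts 1/10 s, in which the tool goes at most 50 mm and 8.59 degrees, less where a joint would pass 70% of its speed; a pose out of reach is approached as far as the arm can. A call with a gripper value outside its range is refused whole. "fingers" is the gripper's target within -1 to 1 (shut at 1, half-way at 0, fully open at -1), set as the call begins (left out, the last holds). The fingers move at their own pace and stop on an object; "grip_force" is the grip in N (left out, the last holds). Time passes only in rows, so rows that repeat a pose let the fingers close. It gives the time, the measured TCP pose, the force and the opening at its end, in the units of the state.
- manip.observe(): the state, without advancing time (a new reading comes with each control period).
- manip.snapshot(name): name is "side" or "top" or "wrist"; returns a dict with "img" (384x512x3 uint8, red, green, blue), "camera_matrix" (3x3 intrinsics, pixels), "distortion" ([k1, k2, p1, p2, k3] as OpenCV has them; the pictures are not rectified), "camera_from_world" (4x4, takes a point from world to camera coordinates). Camera axes: x right, y up, looking along -z (the intrinsics and any distortion apply to the point x, -y, -z); pixel columns grow to the right and rows downward; lengths in m; the calibration is good to about 2 mm. A picture is of the moment at which its call begins. There is no depth.
- manip.close_job(): hands the job in, once; it reports no verdict.
The state is a dict: "time_s": time; "joints": joint angles; "joint_velocities": joint speeds; "joint_torque": joint torques, N m; "eef_pos": TCP position; "tool_rot": TCP orientation; "ft_force": force on the tool from outside, world axes, zero at the start; "moment": the same for the moment, N m; "gripper_width": finger opening in m.
Only numpy, scipy, OpenCV 4.12 (cv2) and the standard library are available. Lean on these libraries where they do the work, as an engineer would, in place of code of your own. Each camera call takes 0.05 s, during which the arm holds its last target.

## Working session

There is one attempt and no reset: what is moved stays moved. The work goes in short steps, Python scripts to look and compute and a tool call to move; the robot and the scene stay as the last step left them, time stands still between calls to the robot, and variables do not carry over. Pictures are saved under pics/ and viewed, and the job is handed in when it is done.

Besides the shell and the picture viewer there is one more tool, called after "Call:" as name([rows], argument=value, ...), one row to a line, values as JSON. jog_arm: Moves the arm, as the interface text tells. Its arguments: {"type":"object","properties":{"series":{"type":"array"},"fingers":{"type":"number"},"grip_force":{"type":"number"}},"required":["series"]}

```bash
mkdir -p pics; ls; python3 - <<'E'
from station import manip
import cv2,json
o=manip.observe()
for k,v in o.items(): print(k,v)
for n in ("side","top","wrist"):
    s=manip.snapshot(n); cv2.imwrite(f"pics/{n}0.png",s["img"][:,:,::-1])
    import pickle; pickle.dump(s,open(f"pics/{n}0.pkl","wb"))
    print(n,s["camera_matrix"].tolist(),s["distortion"],s["camera_from_world"].round(3).tolist())
E
```

```text
pics
time_s 0.0
joints [-1.36418221  0.4119024  -0.01273752  1.59707042  0.00556518  1.13430096
 -0.08218094]
joint_velocities [ 0.00138963 -0.00115519 -0.00052599  0.00184985 -0.0006905  -0.00183233
 -0.00034483]
joint_torque [-7.06848514e-04 -6.00613832e+01  6.81985673e-01 -2.99411845e+01
  1.37966266e-02  1.07930519e-02 -1.25216594e-06]
eef_pos [0.1694903  0.60108485 0.25244054]
tool_rot [[-9.62489905e-01  2.71317239e-01 -3.73681009e-04]
 [ 2.71317485e-01  9.62488572e-01 -1.60340049e-03]
 [-7.53664916e-05 -1.64464297e-03 -9.99998645e-01]]
ft_force [ 1.21450021  0.19623325 -0.06373292]
moment [0.00457369 0.04270866 0.01456885]
gripper_width 0.08547098334727034
side [[382.9686703144309, 0.0, 254.84197642016449], [0.0, 382.9686703144309, 187.01655363834826], [0.0, 0.0, 1.0]] [-0.07713677  0.          0.          0.          0.        ] [[-0.988, -0.154, 0.012, 0.442], [0.121, -0.728, 0.675, -0.214], [-0.095, 0.669, 0.738, -0.752], [0.0, 0.0, 0.0, 1.0]]
top [[465.4178513625264, 0.0, 261.2359581089753], [0.0, 465.4178513625264, 191.03715804589757], [0.0, 0.0, 1.0]] [-0.19104579  0.          0.          0.          0.        ] [[-0.1, -0.995, -0.002, -0.14], [0.975, -0.099, 0.201, -0.496], [-0.2, 0.019, 0.98, -1.052], [0.0, 0.0, 0.0, 1.0]]
wrist [[308.4684621335204, 0.0, 257.84685271503827], [0.0, 308.4684621335204, 200.34302031893984], [0.0, 0.0, 1.0]] [-0.0803211  0.         0.         0.         0.       ] [[0.271, 0.963, -0.002, -0.625], [-0.929, 0.261, -0.262, 0.034], [-0.251, 0.073, 0.965, -0.378], [0.0, 0.0, 0.0, 1.0]]
```

View pics/side0.png

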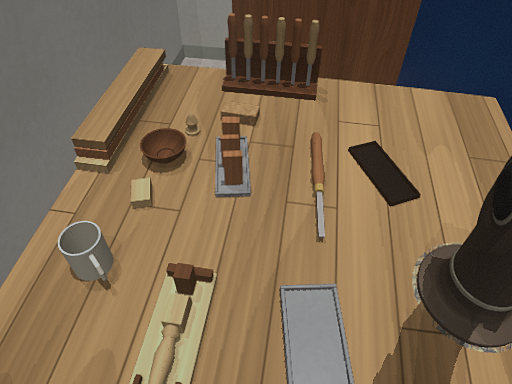

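View pics/top0.png

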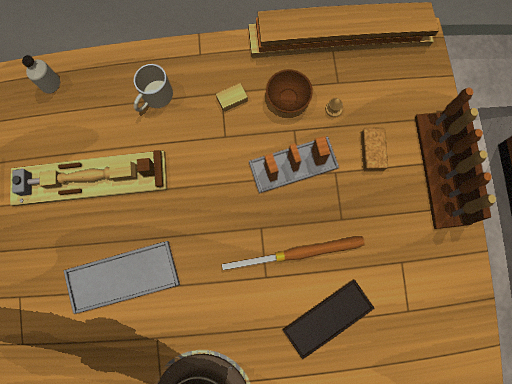

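View pics/wrist0.png

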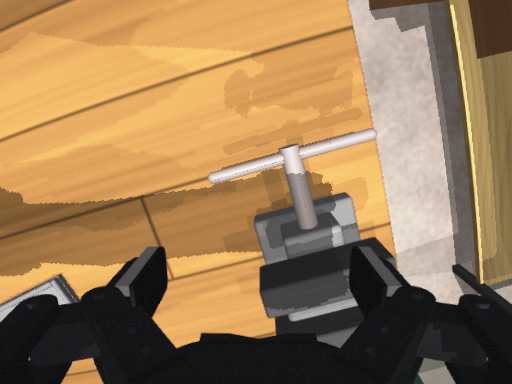

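```bash
cat > h.py <<'E'
import numpy as np,cv2,pickle
def load(n): return pickle.load(open(f"pics/{n}.pkl","rb"))
F=np.diag([1,-1,-1.])
def proj(s,P):
    P=np.atleast_2d(np.array(P,float)); T=s["camera_from_world"]
    c=(T[:3,:3]@P.T).T+T[:3,3]; c=c@F
    return cv2.projectPoints(c,np.zeros(3),np.zeros(3),s["camera_matrix"],np.array(s["distortion"]))[0][:,0]
def ray(s,uv,z):
    uv=np.atleast_2d(np.array(uv,float)); T=s["camera_from_world"]
    n=cv2.undistortPoints(uv[:,None],s["camera_matrix"],np.array(s["distortion"]))[:,0]
    d=np.c_[n,np.ones(len(n))]@F@T[:3,:3]
    o=-T[:3,:3].T@T[:3,3]
    return o+d*((z-o[2])/d[:,2])[:,None]
def snap(n,name):
    from station import manip
    s=manip.snapshot(n); pickle.dump(s,open(f"pics/{name}.pkl","wb")); cv2.imwrite(f"pics/{name}.png",s["img"][:,:,::-1]); return s
def crop(s,x0,y0,x1,y1,k,out):
    c=cv2.resize(s["img"][y0:y1,x0:x1,::-1],None,fx=k,fy=k,interpolation=cv2.INTER_CUBIC)
    for i in range((x0+9)//10*10,x1,10):
        cv2.putText(c,str(i),((i-x0)*k,8),0,.3,(0,0,255)); c[:4,(i-x0)*k]=(0,0,255)
    for j in range((y0+9)//10*10,y1,10):
        cv2.putText(c,str(j),(0,(j-y0)*k+4),0,.3,(0,0,255)); c[(j-y0)*k,:4]=(0,0,255)
    cv2.imwrite(out,c)
E
python3 - <<'E'
from h import *
s=load("top0")
crop(s,240,125,345,200,7,"pics/t_tray.png")
crop(s,5,140,175,210,4,"pics/t_cr.png")
s=load("side0")
crop(s,205,105,260,205,6,"pics/s_tray.png")
crop(s,130,250,225,384,4,"pics/s_cr.png")
E
```

```text
(no output)
```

View pics/t_tray.png

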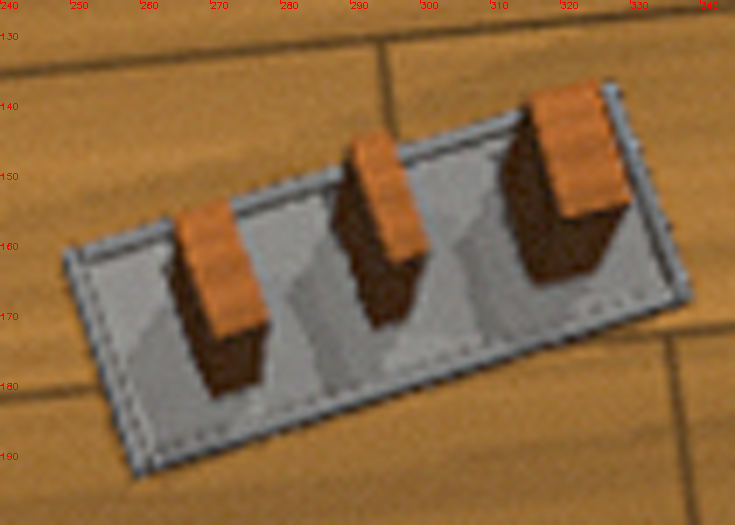

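View pics/t_cr.png

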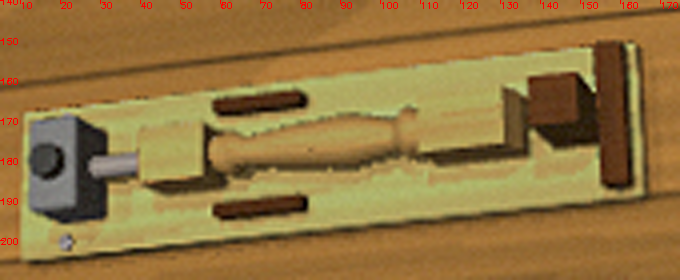

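View pics/s_tray.png

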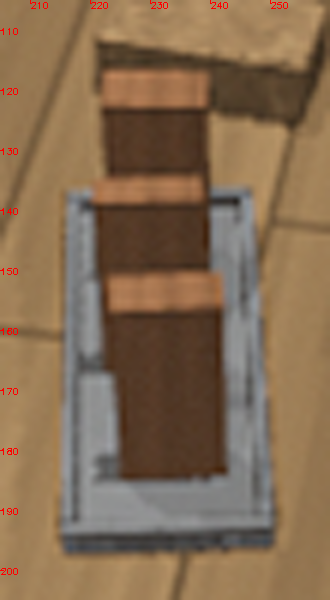

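View pics/s_cr.png

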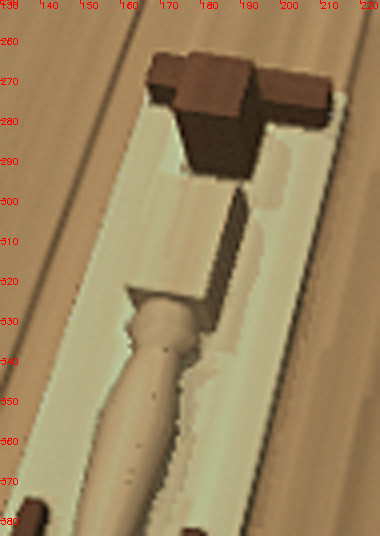

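```bash
cat > fit.py <<'E'
from h import *
from scipy.optimize import least_squares
t=load("top0"); d=load("side0")
def T(p,L): 
    L=np.atleast_2d(L); c,s=np.cos(p[2]),np.sin(p[2]); return np.c_[p[0]+c*L[:,0]-s*L[:,1],p[1]+s*L[:,0]+c*L[:,1],L[:,2]]
def C(x,y,z): return [x/1e3,y/1e3,z/1e3]
# cradle; x dir approx world +y (image left); y dir = -world x (image down)
L=[C(365,50,18),C(-55,50,18),C(-55,-50,18),C(365,-50,18),C(0,15,80),C(-30,15,80),C(-30,-15,80),C(0,-15,80)]
pt=[[10.5,205],[165.75,189.5],[163.75,151],[10.75,168.25],[140,171.25],[153.25,169.25],[149,158],[137.25,159.25]]
Ls=[C(0,15,80),C(-30,15,80),C(-30,-15,80),C(0,-15,80)]
ps=[[191.75,279.5],[193.25,265],[177.25,263.25],[173.25,277.5]]
fr=lambda p:np.r_[(proj(t,T(p,L))-pt).ravel(),(proj(d,T(p,Ls))-ps).ravel()]
r=least_squares(fr,[0.55,0.2,1.6],loss='soft_l1'); print(r.x,np.degrees(r.x[2])); print(r.fun.reshape(-1,2).round(1).tolist())
pc=r.x
for i in range(1):
    r2=least_squares(lambda p:(proj(t,T(p,L))-pt).ravel(),pc); print('top only',r2.x)
    r3=least_squares(lambda p:(proj(d,T(p,Ls))-ps).ravel(),pc); print('side only',r3.x)
R=lambda s,uv,z:(lambda w:[np.cos(pc[2])*(w[:,0]-pc[0])+np.sin(pc[2])*(w[:,1]-pc[1]),-np.sin(pc[2])*(w[:,0]-pc[0])+np.cos(pc[2])*(w[:,1]-pc[1])])(ray(s,uv,z))
print('spindle top edge',np.round(R(t,[[130.75,162],[131.75,177]],.058),4))
print('stop face top', np.round(R(t,[[137.25,159.25],[140,171.25]],.08),4))
print('side spindle top edge',np.round(R(d,[[172,294],[190,296]],.058),4))
print('stop face side', np.round(R(d,[[173.25,277.5],[191.75,279.5]],.08),4))
for n,q,th in(("mid",[[265,155.7],[273.1,153.6],[278.3,170.7],[270.7,173.1]],19),("thin",[[289.6,145],[295.6,143.6],[301.1,160.4],[295.7,162.6]],14),("thick",[[315,139],[325.4,136.4],[330,154],[320.4,156]],24)):
    h=th/2; l=[C(-h,-22,101),C(h,-22,101),C(h,22,101),C(-h,22,101)]
    r=least_squares(lambda p:(proj(t,T(p,l))-q).ravel(),[0.6,-.1,-1.57]); print(n,r.x.round(4),np.degrees(r.x[2]).round(1),r.fun.round(1))
E
python3 fit.py
```

```text
[0.56476816 0.09780988 1.57330473] 90.14372106218968
[[-1.1, 0.3], [0.2, -0.7], [-0.0, -1.0], [-0.8, -0.2], [-3.0, 0.0], [-3.8, 0.7], [-0.2, -0.3], [-0.8, -0.2], [-1.6, -0.7], [1.1, -0.6], [1.4, -1.2], [0.8, -1.2]]
top only [0.5639273  0.09475714 1.57229332]
side only [0.56380538 0.0997062  1.65415627]
spindle top edge [[ 0.0201  0.0192]
 [-0.016   0.0217]]
stop face top [[-0.0018 -0.0072]
 [-0.0143  0.0157]]
side spindle top edge [[ 0.0239  0.0223]
 [-0.0151  0.018 ]]
stop face side [[ 0.0025  0.0009]
 [-0.0157  0.0181]]
mid [ 0.5308 -0.2189 -4.5105] -258.4 [ 7.8 -2.5 -8.2  2.  -7.6  2.6  8.  -2.2]
thin [ 0.5499 -0.2758 -4.5089] -258.3 [ 5.8 -1.7 -6.   1.4 -5.5  2.1  5.7 -1.8]
thick [ 0.5595 -0.3405 -4.5258] -259.3 [  9.6  -2.8 -10.5   2.5  -9.2   2.5  10.2  -2.3]
```

```bash
cat > fit2.py <<'E'
exec(open('fit.py').read().split("# cradle;")[0])
for n,q,th in(("mid",[[265,155.7],[273.1,153.6],[278.3,170.7],[270.7,173.1]],19),("thin",[[289.6,145],[295.6,143.6],[301.1,160.4],[295.7,162.6]],14),("thick",[[315,139],[325.4,136.4],[330,154],[320.4,156]],24)):
    h=th/2; l=[C(-h,22,101),C(h,22,101),C(h,-22,101),C(-h,-22,101)]
    r=least_squares(lambda p:(proj(t,T(p,l))-q).ravel(),[0.6,-.1,-1.57]); print(n,r.x.round(4),np.degrees(r.x[2]).round(1),r.fun.round(1))
crop(t,120,145,175,195,14,"pics/t_cr2.png")
E
python3 fit2.py
```

```text
mid [ 0.5308 -0.2189 -1.3806] -79.1 [ 0.  -0.2 -0.2 -0.4  0.3  0.3 -0.1  0.2]
thin [ 0.5499 -0.2758 -1.3717] -78.6 [ 0.1 -0.  -0.2 -0.3  0.3  0.4 -0.1 -0.1]
thick [ 0.5594 -0.3405 -1.431 ] -82.0 [ 0.2 -0.4 -0.3 -0.   0.2  0.  -0.1  0.4]
```

View pics/t_cr2.png

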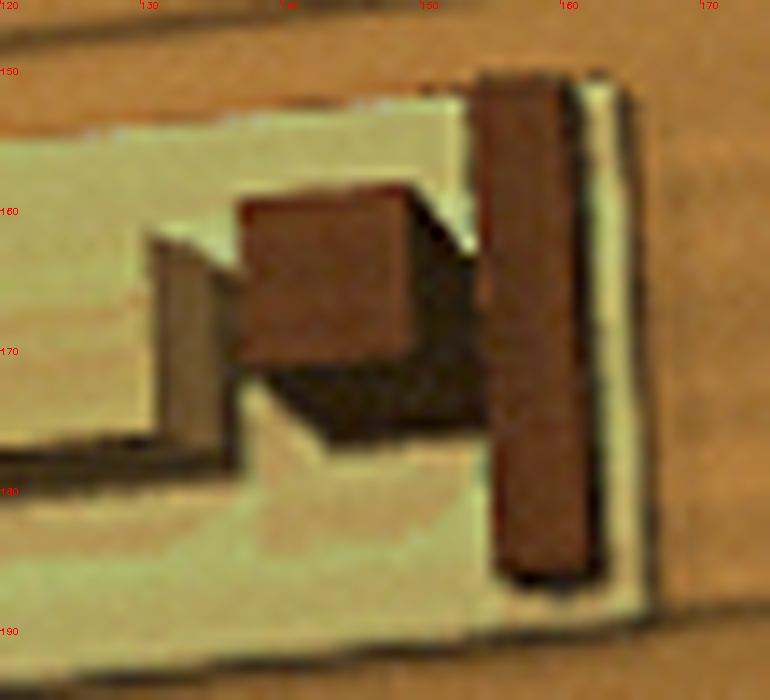

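Possible trays in the top picture are the grey one with packers (295,163), the larger grey one (122,277) and the black one (328,318). By the description it is the smaller grey one. Its packers are mid (272,163), thin (296,152) and thick (322,146), as the close crop shows from their top-face widths. The cradle's stop top is the dark square at (143,165), not the bar at (158,168).

The gap looks like about 15 mm, so I'll try the mid packer first.

```bash
cat > go.py <<'E'
from h import *
from station import manip
def go(x,y,z,ang):
    """shift rows to reach world TCP with tool y at ang deg (mod 180)"""
    o=manip.observe(); R=np.array(o["tool_rot"]); d=R.T@(np.array([x,y,z])-o["eef_pos"])
    a=np.degrees(np.arctan2(R[1,1],R[0,1])); s=-(ang-a); s=(s+90)%180-90
    print("tx %.1f ty %.1f tz %.1f spin %.1f"%(*d*1e3,s))
E
sed -i 's/\[10.5,205\],.*$/[10.5,205],[166.2,189.3],[165,150.8],[10.75,168.25],[137.2,171],[149.4,170.5],[149,158.2],[137.2,159]]/' fit.py
python3 fit.py | head -12; python3 -c "
from go import *
go(.5,.2,.25,40);go(.531,-.219,.25,10.9)"
```

```text
[0.56454519 0.09802541 1.57204469] 90.07152594638573
[[-1.2, 0.2], [-0.3, -0.4], [-1.3, -0.7], [-0.9, -0.3], [-0.3, 0.4], [-0.1, -0.5], [-0.3, -0.4], [-0.8, 0.2], [-1.5, -0.6], [1.3, -0.5], [1.5, -1.0], [0.8, -1.1]]
top only [0.56379241 0.09649912 1.56993494]
side only [0.56380538 0.0997062  1.65415628]
spindle top edge [[ 0.0199  0.0189]
 [-0.0161  0.0215]]
stop face top [[-0.002  -0.0074]
 [-0.0146  0.0155]]
side spindle top edge [[ 0.0237  0.022 ]
 [-0.0153  0.0178]]
stop face side [[ 0.0023  0.0007]
 [-0.0159  0.0179]]
tx -426.9 ty -296.5 tz 3.1 spin 34.3
tx -570.4 ty -691.3 tz 3.6 spin 63.4
```

Call:
jog_arm([
  {"tx": -427, "ty": -296, "tz": 0, "spin": 34},
  {"tx": -427, "ty": -296, "tz": 0, "spin": 34},
  {"tx": -427, "ty": -296, "tz": 0, "spin": 34},
  {"tx": -427, "ty": -296, "tz": 0, "spin": 34},
  {"tx": -427, "ty": -296, "tz": 0, "spin": 34},
  {"tx": -427, "ty": -296, "tz": 0, "spin": 34},
  {"tx": -427, "ty": -296, "tz": 0, "spin": 34},
  {"tx": -427, "ty": -296, "tz": 0, "spin": 34},
  {"tx": -427, "ty": -296, "tz": 0, "spin": 34},
  {"tx": -427, "ty": -296, "tz": 0, "spin": 34},
  {"tx": -570, "ty": -691, "tz": 0, "spin": 63},
  {"tx": -570, "ty": -691, "tz": 0, "spin": 63},
], fingers=-1, grip_force=30)

```text
time_s: 1.35
eef_pos: [0.4981, 0.1142, 0.253]
tool_rot: [[-0.386, 0.922, -0.0], [0.922, 0.386, -0.0], [-0.0, -0.0, -1.0]]
ft_force: [0.9, -0.2, -0.1]
gripper_width: 0.0853
```

```bash
python3 -c "
from go import *
go(.531,-.219,.25,10.9); snap('wrist','w1')"
```

```text
tx -320.1 ty -98.2 tz 3.1 spin 11.8
```

View pics/w1.png

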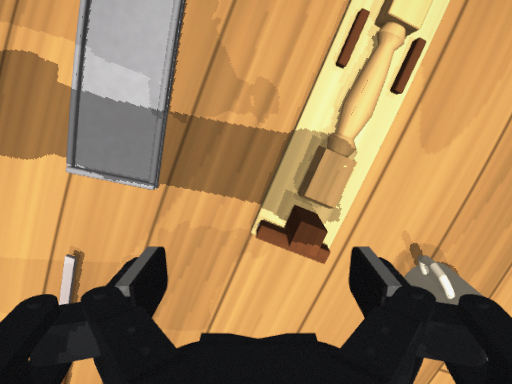

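The wrist view shows the cradle, with the stop at (306,228) and the spindle end at (328,180). On to the tray.

Call:
jog_arm([
  {"tx": -320, "ty": -98, "tz": 0, "spin": 12},
  {"tx": -320, "ty": -98, "tz": 0, "spin": 12},
  {"tx": -320, "ty": -98, "tz": 0, "spin": 12},
  {"tx": -320, "ty": -98, "tz": 0, "spin": 12},
  {"tx": -320, "ty": -98, "tz": 0, "spin": 12},
  {"tx": -320, "ty": -98, "tz": 0, "spin": 12},
  {"tx": -320, "ty": -98, "tz": 0, "spin": 12},
  {"tx": -320, "ty": -98, "tz": 0, "spin": 12},
  {"tx": -320, "ty": -98, "tz": 0, "spin": 12},
])

```text
time_s: 2.3
eef_pos: [0.5325, -0.2168, 0.2528]
tool_rot: [[-0.19, 0.982, -0.001], [0.982, 0.19, 0.0], [0.0, -0.001, -1.0]]
ft_force: [0.1, 0.1, -0.0]
gripper_width: 0.0853
```

```bash
python3 -c "
from go import *
go(.531,-.219,.25,10.9); snap('wrist','w2')"
```

```text
tx -1.9 ty -1.9 tz 2.8 spin 0.1
```

View pics/w2.png

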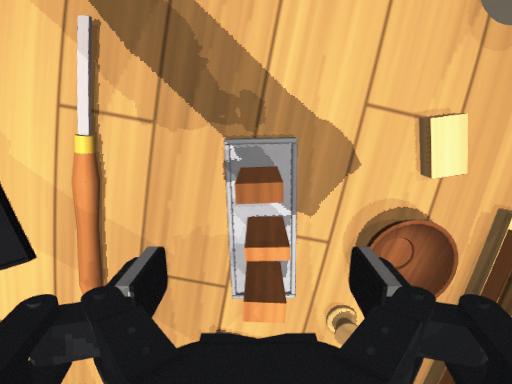

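```bash
python3 - <<'E'
exec(open('fit.py').read().split("# cradle;")[0])
w=load("w2")
for th,p in((19,[.5308,-.2189,-1.3806]),(14,[.5499,-.2758,-1.3717]),(24,[.5594,-.3405,-1.431])):
    h=th/2; print(th,proj(w,T(p,[C(-h,22,101),C(h,22,101),C(h,-22,101),C(-h,-22,101)])).round(0).tolist())
print(proj(w,[[.5325,-.2168,.1],[.5325,-.2168,.2528]]))
c=w["camera_from_world"];print(-c[:3,:3].T@c[:3,3])
crop(w,220,130,310,330,3,"pics/w2c.png")
E
```

```text
19 [[280.0, 185.0], [280.0, 205.0], [232.0, 205.0], [231.0, 185.0]]
14 [[287.0, 248.0], [287.0, 261.0], [241.0, 262.0], [241.0, 248.0]]
24 [[283.0, 304.0], [281.0, 324.0], [239.0, 322.0], [240.0, 302.0]]
[[257.81706817 192.7999223 ]
 [257.31706456 276.56036442]]
[ 0.52012502 -0.15110071  0.37284395]
```

View pics/w2c.png

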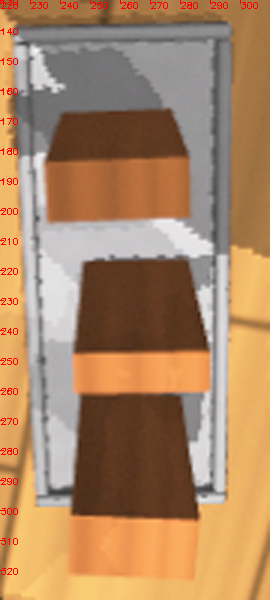

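Call:
jog_arm([
  {"tx": -1, "ty": 0, "tz": 50},
  {"tx": -1, "ty": 0, "tz": 100},
  {"tx": -1, "ty": 0, "tz": 140},
  {"tx": -1, "ty": 0, "tz": 160},
  {"tx": -1, "ty": 0, "tz": 166},
  {"tx": -1, "ty": 0, "tz": 166},
])

```text
invalid input
```

```bash
python3 -c "
from go import *
snap('wrist','w3');snap('side','s3');go(.5325,-.218,.087,10.9);"
```

```text
tx -3.4 ty -1.3 tz 166.0 spin 0.3
```

View pics/w3.png

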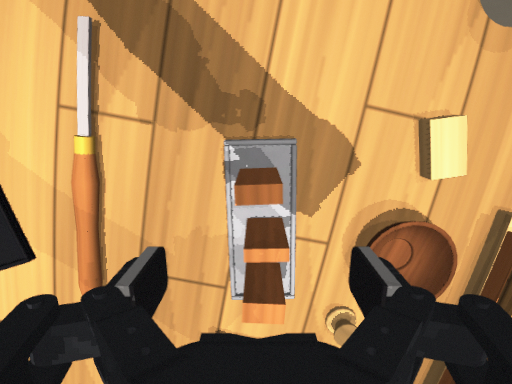

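View pics/s3.png

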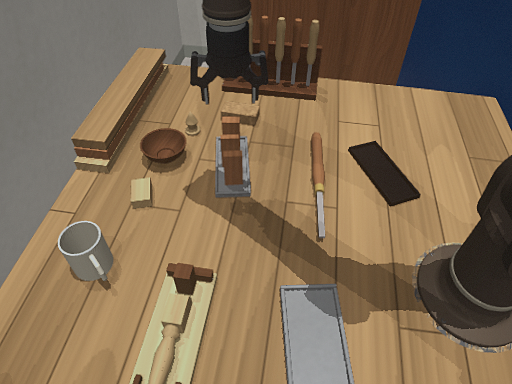

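```bash
python3 - <<'E'
exec(open('fit.py').read().split("# cradle;")[0])
w=load("w3")
h=9.5;p=[.5308,-.2189,-1.3806]; l=[C(-h,22,101),C(h,22,101),C(h,-22,101),C(-h,-22,101)]
print(proj(w,T(p,l)).round(0).tolist())
crop(w,225,160,295,215,10,"pics/w3c.png")
E
python3 -c "
from go import *
print(manip.observe()['eef_pos'])"
```

```text
[[279.0, 186.0], [279.0, 206.0], [231.0, 206.0], [231.0, 186.0]]
[ 0.53312922 -0.2145637   0.25303196]
```

View pics/w3c.png

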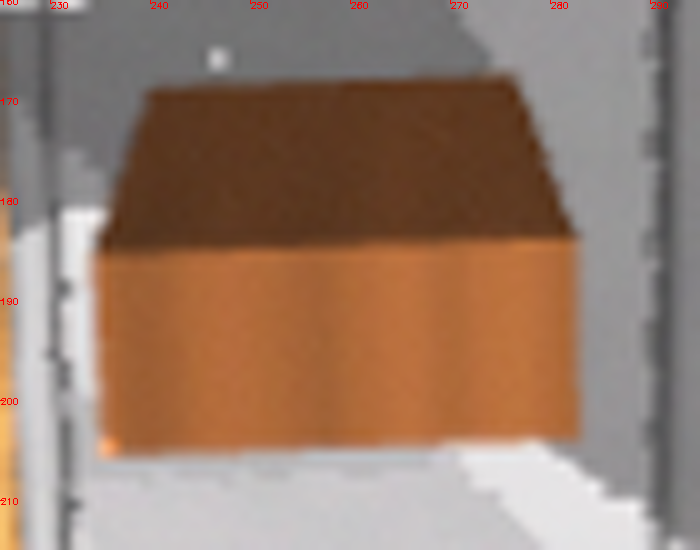

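The mid packer fills (234–282, 184–206) in the wrist crop. That is 3 px off my prediction and turned about 1.5° further. I'm adjusting for this and descending.

Call:
jog_arm([
  {"tx": -3, "ty": -1, "tz": 50, "spin": -1},
  {"tx": -3, "ty": -1, "tz": 100, "spin": -1},
  {"tx": -3, "ty": -1, "tz": 140, "spin": -1},
  {"tx": -3, "ty": -1, "tz": 160, "spin": -1},
  {"tx": -3, "ty": -1, "tz": 166, "spin": -1},
  {"tx": -3, "ty": -1, "tz": 166, "spin": -1},
  {"tx": -3, "ty": -1, "tz": 166, "spin": -1},
])

```text
time_s: 3.15
eef_pos: [0.5335, -0.2194, 0.0886]
tool_rot: [[-0.21, 0.978, 0.002], [0.978, 0.21, -0.0], [-0.001, 0.002, -1.0]]
ft_force: [0.2, 0.0, 0.1]
gripper_width: 0.0853
```

```bash
python3 -c "
from go import *
snap('wrist','w4');go(.532,-.218,.087,12.3);"
```

```text
tx 1.8 ty -1.2 tz 1.9 spin -0.2
```

View pics/w4.png

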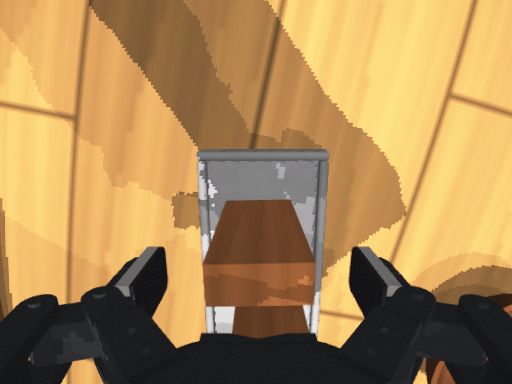

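```bash
python3 -c "
from go import *
w=load('w4'); print(ray(w,[[204,262],[313,262.5],[315,306],[204,306]],.101)); print(ray(w,[[259.,284]],.101)); print(manip.observe()['eef_pos'])"
```

```text
[[ 0.51063687 -0.21086516  0.101     ]
 [ 0.55168739 -0.202288    0.101     ]
 [ 0.55761867 -0.22093764  0.101     ]
 [ 0.51374657 -0.23031195  0.101     ]]
[[ 0.53331811 -0.21570276  0.101     ]]
[ 0.5335704  -0.21954164  0.08886153]
```

Call:
jog_arm([
  {"tx": 2, "ty": 0, "tz": 1, "spin": 0},
  {"tx": 2, "ty": 0, "tz": 1, "spin": 0},
], fingers=-1)

```text
time_s: 3.4
eef_pos: [0.5325, -0.2173, 0.0871]
tool_rot: [[-0.209, 0.978, 0.002], [0.978, 0.209, 0.0], [-0.0, 0.002, -1.0]]
ft_force: [0.3, 0.2, 0.2]
gripper_width: 0.0849
```

Call:
jog_arm([
  {"tx": 0, "ty": 0, "tz": 0, "spin": 0},
  {"tx": 0, "ty": 0, "tz": 0, "spin": 0},
  {"tx": 0, "ty": 0, "tz": 0, "spin": 0},
  {"tx": 0, "ty": 0, "tz": 0, "spin": 0},
  {"tx": 0, "ty": 0, "tz": 0, "spin": 0},
  {"tx": 0, "ty": 0, "tz": 0, "spin": 0},
  {"tx": 0, "ty": 0, "tz": 0, "spin": 0},
  {"tx": 0, "ty": 0, "tz": 0, "spin": 0},
], fingers=1, grip_force=40)

```text
time_s: 4.2
eef_pos: [0.5322, -0.2177, 0.0865]
tool_rot: [[-0.209, 0.978, 0.0], [0.978, 0.209, -0.0], [-0.0, 0.0, -1.0]]
ft_force: [-0.8, 0.8, 5.6]
gripper_width: 0.044
```

```bash
python3 -c "
from go import *
snap('wrist','w5');o=manip.observe();print(o['gripper_width'],o['eef_pos'],o['ft_force'])"
```

```text
0.04314805764028939 [ 0.53219657 -0.21768652  0.0864616 ] [-0.62322421 -0.11862124  5.21583478]
```

View pics/w5.png

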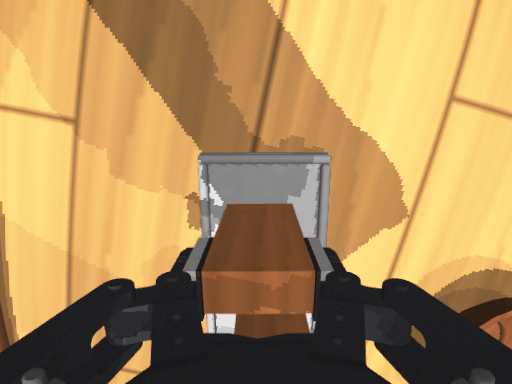

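Call:
jog_arm([
  {"tx": 0, "ty": 0, "tz": -30, "spin": 0},
  {"tx": 0, "ty": 0, "tz": -75, "spin": 0},
  {"tx": 0, "ty": 0, "tz": -120, "spin": 0},
  {"tx": 40, "ty": 12, "tz": -120, "spin": 4},
  {"tx": 85, "ty": 27, "tz": -120, "spin": 8},
  {"tx": 130, "ty": 41, "tz": -120, "spin": 12},
  {"tx": 175, "ty": 55, "tz": -120, "spin": 12},
  {"tx": 220, "ty": 70, "tz": -120, "spin": 12},
  {"tx": 262, "ty": 83, "tz": -120, "spin": 12},
  {"tx": 295, "ty": 94, "tz": -120, "spin": 12},
  {"tx": 315, "ty": 100, "tz": -120, "spin": 12},
  {"tx": 319, "ty": 101, "tz": -120, "spin": 12},
])

```text
time_s: 5.45
eef_pos: [0.5636, 0.1191, 0.2054]
tool_rot: [[-0.006, 1.0, -0.001], [1.0, 0.006, 0.0], [0.0, -0.001, -1.0]]
ft_force: [-0.4, -0.2, -1.2]
gripper_width: 0.0431
```

Call:
jog_arm([
  {"tx": 0, "ty": 0, "tz": 0, "spin": 0},
  {"tx": 0, "ty": 0, "tz": 0, "spin": 0},
])

```text
time_s: 5.65
eef_pos: [0.564, 0.1137, 0.2061]
tool_rot: [[0.001, 1.0, -0.0], [1.0, -0.001, -0.001], [-0.001, -0.0, -1.0]]
ft_force: [0.2, -0.6, -0.3]
gripper_width: 0.0433
```

```bash
python3 -c "
from go import *
snap('wrist','w6');snap('side','s6');snap('top','t6');o=manip.observe();print(o['gripper_width'],o['eef_pos'],o['ft_force'],o['moment']);print(o['tool_rot']); go(.564,.1155,.1505,0)"
```

```text
0.04340247363240681 [0.56416947 0.11377447 0.20639137] [-0.30091563 -0.0301935  -1.29847805] [-0.01889367 -0.02175416  0.04064507]
[[ 1.22972455e-03  9.99999237e-01  1.13497063e-04]
 [ 9.99999216e-01 -1.22969790e-03 -2.34537129e-04]
 [-2.34397383e-04  1.13785390e-04 -9.99999966e-01]]
tx 1.7 ty -0.2 tz 55.9 spin -0.1
```

View pics/w6.png

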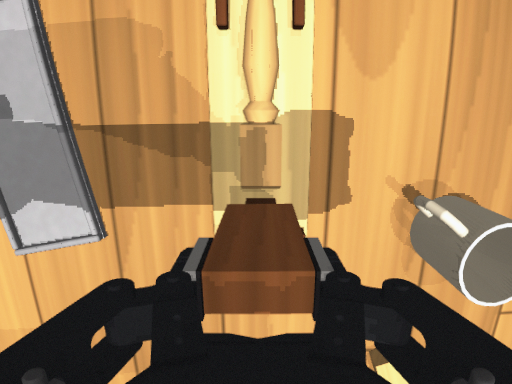

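View pics/s6.png

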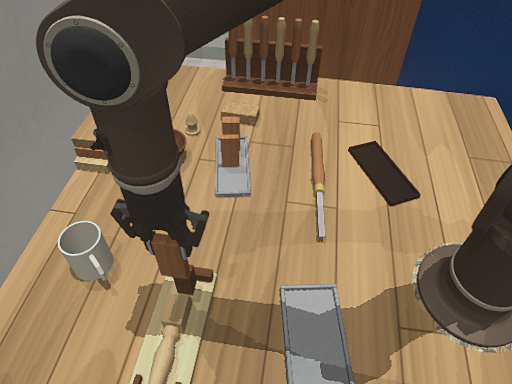

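Call:
jog_arm([
  {"tx": 5, "ty": 0, "tz": 0, "spin": 0},
  {"tx": 5, "ty": 0, "tz": 20, "spin": 0},
  {"tx": 5, "ty": 0, "tz": 40, "spin": 0},
  {"tx": 5, "ty": 0, "tz": 54, "spin": 0},
  {"tx": 5, "ty": 0, "tz": 54, "spin": 0},
  {"tx": 5, "ty": 0, "tz": 54, "spin": 0},
])

```text
time_s: 6.4
eef_pos: [0.5643, 0.1203, 0.1525]
tool_rot: [[-0.001, 1.0, -0.0], [1.0, 0.001, -0.0], [-0.0, -0.0, -1.0]]
ft_force: [0.5, 1.0, -0.8]
gripper_width: 0.0434
```

```bash
python3 -c "
from go import *
snap('side','s7');o=manip.observe();print(o['gripper_width'],o['eef_pos'],o['ft_force'],o['moment']); s=load('s7'); crop(s,120,220,230,340,6,'pics/s7c.png')"
```

```text
0.043381362952134225 [0.56462988 0.12034165 0.15297775] [ 0.39696061  0.01415245 -0.32498173] [-0.02406468  0.01148326  0.04124258]
```

View pics/s7c.png

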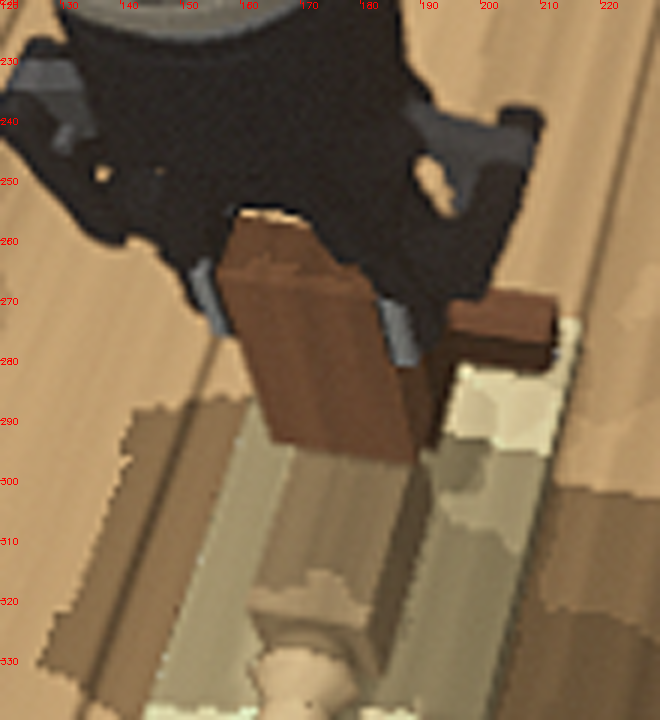

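Call:
jog_arm([
  {"tx": -4, "ty": 0, "tz": 0, "spin": 0},
  {"tx": -8, "ty": 0, "tz": 0, "spin": 0},
  {"tx": -9, "ty": 0, "tz": 0, "spin": 0},
  {"tx": -9, "ty": 0, "tz": 0, "spin": 0},
])

```text
time_s: 6.85
eef_pos: [0.5643, 0.111, 0.1526]
tool_rot: [[-0.0, 1.0, 0.001], [1.0, 0.0, 0.0], [0.0, 0.001, -1.0]]
ft_force: [0.7, -1.1, -0.8]
gripper_width: 0.0435
```

Call:
jog_arm([
  {"tx": -1, "ty": 0, "tz": 0, "spin": 0},
  {"tx": -1.5, "ty": 0, "tz": 0, "spin": 0},
  {"tx": -1.5, "ty": 0, "tz": 0, "spin": 0},
])

```text
time_s: 7.15
eef_pos: [0.5641, 0.1099, 0.1523]
tool_rot: [[-0.001, 1.0, -0.0], [1.0, 0.001, 0.0], [0.0, -0.0, -1.0]]
ft_force: [-0.1, 0.5, 0.0]
gripper_width: 0.0437
```

Call:
jog_arm([
  {"tx": -1, "ty": 0, "tz": 0, "spin": 0},
  {"tx": -1.5, "ty": 0, "tz": 0, "spin": 0},
  {"tx": -1.5, "ty": 0, "tz": 0, "spin": 0},
])

```text
time_s: 7.45
eef_pos: [0.5641, 0.1085, 0.1523]
tool_rot: [[-0.001, 1.0, -0.0], [1.0, 0.001, 0.0], [0.0, -0.0, -1.0]]
ft_force: [0.0, -0.1, -0.8]
gripper_width: 0.0433
```

Call:
jog_arm([
  {"tx": -1, "ty": 0, "tz": 0, "spin": 0},
  {"tx": -1.5, "ty": 0, "tz": 0, "spin": 0},
  {"tx": -1.5, "ty": 0, "tz": 0, "spin": 0},
])

```text
time_s: 7.75
eef_pos: [0.5641, 0.1078, 0.1523]
tool_rot: [[-0.002, 1.0, 0.0], [1.0, 0.002, 0.001], [0.001, 0.0, -1.0]]
ft_force: [0.9, 4.4, -0.6]
gripper_width: 0.0437
```

Call:
jog_arm([
  {"tx": -1, "ty": 0, "tz": 0, "spin": 0},
  {"tx": -1, "ty": 0, "tz": 0, "spin": 0},
])

```text
time_s: 7.95
eef_pos: [0.5642, 0.1068, 0.1524]
tool_rot: [[-0.002, 1.0, 0.0], [1.0, 0.002, 0.001], [0.001, 0.0, -1.0]]
ft_force: [-0.1, 5.6, -1.0]
gripper_width: 0.0431
```

Call:
jog_arm([
  {"tx": -1, "ty": 0, "tz": 0, "spin": 0},
  {"tx": -1, "ty": 0, "tz": 0, "spin": 0},
])

```text
time_s: 8.15
eef_pos: [0.5644, 0.1062, 0.1524]
tool_rot: [[-0.002, 1.0, 0.001], [1.0, 0.002, 0.002], [0.002, 0.001, -1.0]]
ft_force: [0.5, 6.0, -0.7]
gripper_width: 0.0432
```

Call:
jog_arm([
  {"tx": 2, "ty": 0, "tz": 0, "spin": 0},
  {"tx": 3, "ty": 0, "tz": 0, "spin": 0},
  {"tx": 3, "ty": 0, "tz": 0, "spin": 0},
])

```text
time_s: 8.45
eef_pos: [0.5641, 0.1071, 0.1522]
tool_rot: [[-0.001, 1.0, -0.0], [1.0, 0.001, -0.001], [-0.001, -0.0, -1.0]]
ft_force: [0.0, 0.0, 0.8]
gripper_width: 0.0434
```

```bash
python3 -c "
from go import *
snap('wrist','w8');snap('top','t8');o=manip.observe();print(o['gripper_width'],o['eef_pos'],o['ft_force'],o['moment']); crop(load('w8'),180,170,340,330,4,'pics/w8c.png'); crop(load('w6'),180,170,340,330,4,'pics/w6c.png')"
```

```text
0.04356925336409903 [0.56411112 0.1071818  0.15221931] [-0.03302109  0.28305301 -0.40497738] [0.05405086 0.02533027 0.02304867]
```

View pics/w8c.png

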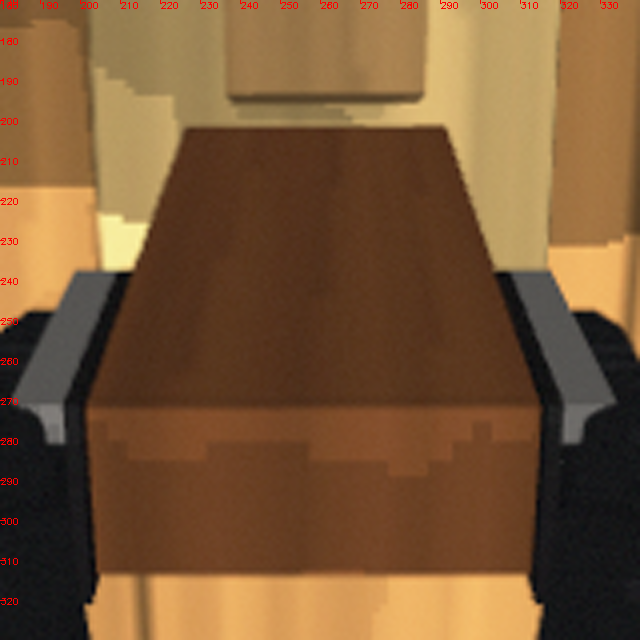

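View pics/w6c.png

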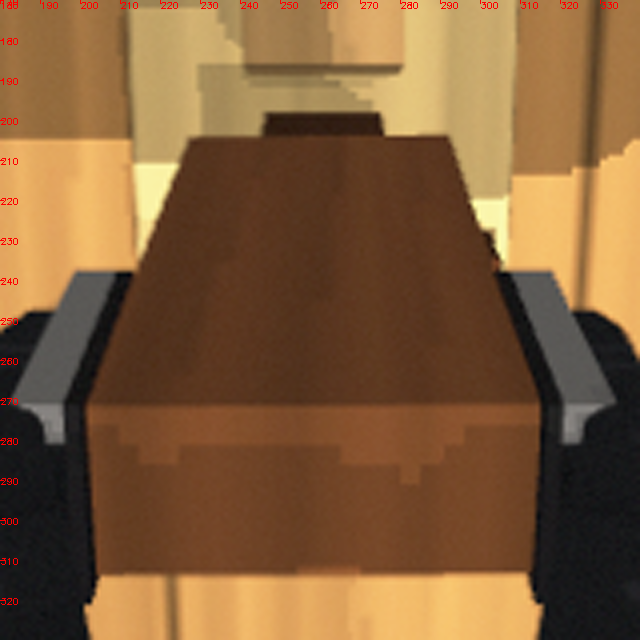

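View pics/t8.png

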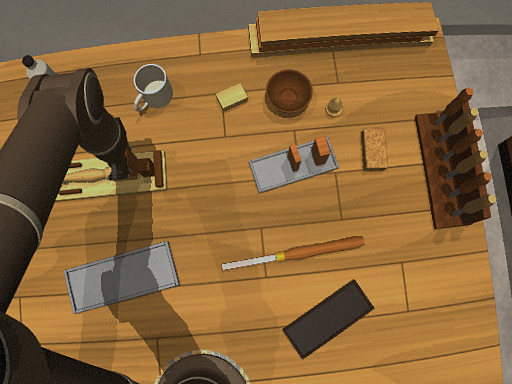

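```bash
python3 -c "
from go import *
w=load('w8'); print(ray(w,[[262,193.5],[262,194.5]],.058)); print(ray(w,[[262,201.7]],.0717),ray(w,[[262,271],[262,313]],.1667))
w=load('w6'); print(ray(w,[[262,187]],.058)); print(ray(w,[[262,204]],.1257),ray(w,[[262,198]],.08),ray(w,[[262,271],[262,313]],.2207))"
```

```text
[[0.56699536 0.12077478 0.058     ]
 [0.56699865 0.12003716 0.058     ]]
[[0.56683603 0.11849106 0.0717    ]] [[0.56567157 0.11755807 0.1667    ]
 [0.5657673  0.0988461  0.1667    ]]
[[0.5675952  0.11990076 0.058     ]]
[[0.56675312 0.12348581 0.1257    ]] [[0.56733848 0.1155893  0.08      ]] [[0.56559262 0.12416814 0.2207    ]
 [0.56566308 0.10547239 0.2207    ]]
```

Wrist crop: the packer's bottom edge is at row 202 and the spindle's upper edge at row 194, so the bottom lies inside the lead-in. The tilt is about 1° or less. I'm lowering it gently in steps.

Call:
jog_arm([
  {"tx": 0.5, "ty": 1, "tz": 3, "spin": 0},
  {"tx": 0.5, "ty": 1.5, "tz": 7, "spin": 0},
  {"tx": 0.5, "ty": 1.5, "tz": 11, "spin": 0},
  {"tx": 0.5, "ty": 1.5, "tz": 15, "spin": 0},
  {"tx": 0.5, "ty": 1.5, "tz": 15, "spin": 0},
])

```text
time_s: 9.05
eef_pos: [0.5652, 0.1083, 0.1365]
tool_rot: [[-0.001, 1.0, -0.001], [1.0, 0.001, -0.0], [-0.0, -0.001, -1.0]]
ft_force: [0.3, -0.3, 0.3]
gripper_width: 0.0434
```

Call:
jog_arm([
  {"tx": 0, "ty": 0, "tz": 2, "spin": 0},
  {"tx": 0, "ty": 0, "tz": 3, "spin": 0},
  {"tx": 0, "ty": 0, "tz": 3, "spin": 0},
])

```text
time_s: 9.35
eef_pos: [0.5657, 0.108, 0.1343]
tool_rot: [[-0.001, 1.0, 0.0], [1.0, 0.001, -0.0], [-0.0, 0.0, -1.0]]
ft_force: [-0.1, -1.4, -1.6]
gripper_width: 0.0435
```

Call:
jog_arm([
  {"tx": 0, "ty": 0, "tz": 1, "spin": 0},
  {"tx": 0, "ty": 0, "tz": 2, "spin": 0},
  {"tx": 0, "ty": 0, "tz": 2, "spin": 0},
])

```text
time_s: 9.65
eef_pos: [0.566, 0.1077, 0.1325]
tool_rot: [[-0.001, 1.0, 0.001], [1.0, 0.001, -0.001], [-0.001, 0.001, -1.0]]
ft_force: [-0.4, -4.0, 3.3]
gripper_width: 0.0435
```

Call:
jog_arm([
  {"tx": 0, "ty": 0, "tz": 1, "spin": 0},
  {"tx": 0, "ty": 0, "tz": 2, "spin": 0},
  {"tx": 0, "ty": 0, "tz": 2, "spin": 0},
])

```text
time_s: 9.95
eef_pos: [0.566, 0.1079, 0.1305]
tool_rot: [[-0.001, 1.0, 0.001], [1.0, 0.001, -0.0], [-0.0, 0.001, -1.0]]
ft_force: [0.8, -5.2, 4.1]
gripper_width: 0.0439
```

Call:
jog_arm([
  {"tx": 0, "ty": 0, "tz": 1, "spin": 0},
  {"tx": 0, "ty": 0, "tz": 2, "spin": 0},
  {"tx": 0, "ty": 0, "tz": 2, "spin": 0},
])

```text
time_s: 10.25
eef_pos: [0.566, 0.108, 0.1284]
tool_rot: [[-0.001, 1.0, 0.001], [1.0, 0.001, -0.0], [-0.0, 0.001, -1.0]]
ft_force: [0.6, -4.8, 3.7]
gripper_width: 0.0433
```

Call:
jog_arm([
  {"tx": -0.5, "ty": 0, "tz": 1, "spin": 0},
  {"tx": -0.5, "ty": 0, "tz": 2, "spin": 0},
  {"tx": -0.5, "ty": 0, "tz": 2, "spin": 0},
])

```text
time_s: 10.55
eef_pos: [0.5659, 0.1076, 0.1264]
tool_rot: [[-0.001, 1.0, 0.001], [1.0, 0.001, -0.0], [-0.0, 0.001, -1.0]]
ft_force: [1.4, -4.3, 4.4]
gripper_width: 0.0435
```

Call:
jog_arm([
  {"tx": 0, "ty": 0, "tz": 1, "spin": 0},
  {"tx": 0, "ty": 0, "tz": 2, "spin": 0},
  {"tx": 0, "ty": 0, "tz": 2, "spin": 0},
])

```text
time_s: 10.85
eef_pos: [0.5658, 0.1077, 0.1243]
tool_rot: [[-0.001, 1.0, 0.0], [1.0, 0.001, -0.0], [-0.0, 0.0, -1.0]]
ft_force: [-0.0, -4.5, 4.5]
gripper_width: 0.0436
```

Call:
jog_arm([
  {"tx": 0, "ty": 0, "tz": 1, "spin": 0},
  {"tx": 0, "ty": 0, "tz": 2, "spin": 0},
  {"tx": 0, "ty": 0, "tz": 2, "spin": 0},
])

```text
time_s: 11.15
eef_pos: [0.5658, 0.1077, 0.1223]
tool_rot: [[-0.001, 1.0, 0.0], [1.0, 0.001, -0.0], [-0.0, 0.0, -1.0]]
ft_force: [0.8, -4.3, 4.3]
gripper_width: 0.0435
```

Call:
jog_arm([
  {"tx": -0.5, "ty": 0, "tz": 1, "spin": 0},
  {"tx": -1, "ty": 0, "tz": 2, "spin": 0},
  {"tx": -1, "ty": 0, "tz": 3, "spin": 0},
  {"tx": -1, "ty": 0, "tz": 3, "spin": 0},
])

```text
time_s: 11.55
eef_pos: [0.5658, 0.1075, 0.1193]
tool_rot: [[-0.002, 1.0, 0.001], [1.0, 0.002, 0.001], [0.001, 0.001, -1.0]]
ft_force: [1.1, -2.5, 3.2]
gripper_width: 0.0438
```

Call:
jog_arm([
  {"tx": -0.5, "ty": 0, "tz": 1, "spin": 0},
  {"tx": -0.5, "ty": 0, "tz": 2, "spin": 0},
  {"tx": -0.5, "ty": 0, "tz": 3, "spin": 0},
  {"tx": -0.5, "ty": 0, "tz": 3, "spin": 0},
])

```text
time_s: 11.95
eef_pos: [0.5656, 0.1075, 0.1162]
tool_rot: [[-0.002, 1.0, -0.0], [1.0, 0.002, 0.001], [0.001, -0.0, -1.0]]
ft_force: [0.2, 0.8, 3.3]
gripper_width: 0.0437
```

```bash
python3 -c "
from go import *
snap('wrist','w9');o=manip.observe();print(o['gripper_width'],o['eef_pos'],o['ft_force'],o['moment']); crop(load('w9'),180,170,340,330,4,'pics/w9c.png')"
```

```text
0.04366868106253782 [0.56557209 0.10747157 0.11622278] [1.13120171 0.90363815 2.49903462] [ 0.00615397 -0.20672417  0.00279715]
```

View pics/w9c.png

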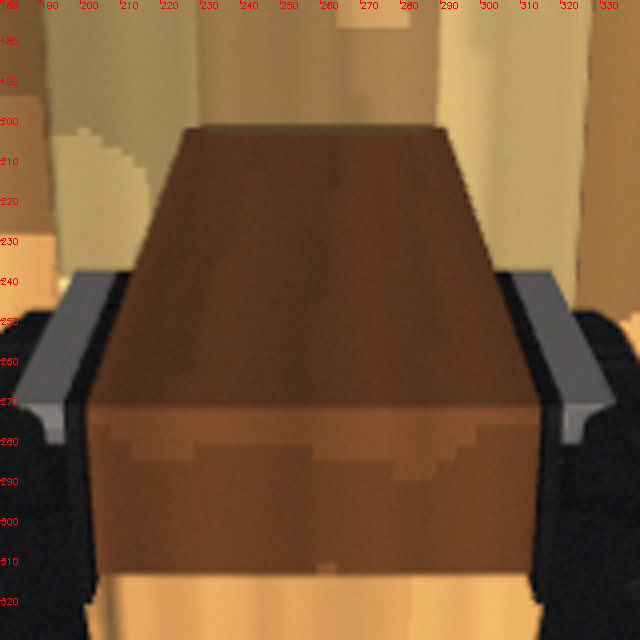

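Call:
jog_arm([
  {"tx": 0, "ty": 0, "tz": 1, "spin": 0},
  {"tx": 0, "ty": 0, "tz": 2, "spin": 0},
  {"tx": 0, "ty": 0, "tz": 3, "spin": 0},
  {"tx": 0, "ty": 0, "tz": 4, "spin": 0},
  {"tx": 0, "ty": 0, "tz": 4, "spin": 0},
])

```text
time_s: 12.5
eef_pos: [0.5656, 0.1075, 0.1124]
tool_rot: [[-0.002, 1.0, -0.0], [1.0, 0.002, 0.001], [0.001, -0.0, -1.0]]
ft_force: [0.6, 1.5, 4.7]
gripper_width: 0.0435
```

Call:
jog_arm([
  {"tx": 0, "ty": 0, "tz": 1, "spin": 0},
  {"tx": 0, "ty": 0, "tz": 2, "spin": 0},
  {"tx": 0, "ty": 0, "tz": 3, "spin": 0},
  {"tx": 0, "ty": 0, "tz": 4, "spin": 0},
  {"tx": 0, "ty": 0, "tz": 4, "spin": 0},
])

```text
time_s: 13.0
eef_pos: [0.5656, 0.1076, 0.1084]
tool_rot: [[-0.002, 1.0, 0.0], [1.0, 0.002, 0.001], [0.001, 0.0, -1.0]]
ft_force: [0.6, 1.8, 5.3]
gripper_width: 0.0433
```

Call:
jog_arm([
  {"tx": 0, "ty": 0, "tz": 1, "spin": 0},
  {"tx": 0, "ty": 0, "tz": 2, "spin": 0},
  {"tx": 0, "ty": 0, "tz": 3, "spin": 0},
  {"tx": 0, "ty": 0, "tz": 4, "spin": 0},
  {"tx": 0, "ty": 0, "tz": 4, "spin": 0},
])

```text
time_s: 13.5
eef_pos: [0.5657, 0.1077, 0.1044]
tool_rot: [[-0.002, 1.0, 0.0], [1.0, 0.002, 0.001], [0.001, 0.0, -1.0]]
ft_force: [0.6, 1.2, 5.0]
gripper_width: 0.0432
```

Call:
jog_arm([
  {"tx": 0, "ty": 0, "tz": 1, "spin": 0},
  {"tx": 0, "ty": 0, "tz": 2, "spin": 0},
  {"tx": 0, "ty": 0, "tz": 3, "spin": 0},
  {"tx": 0, "ty": 0, "tz": 4, "spin": 0},
  {"tx": 0, "ty": 0, "tz": 4, "spin": 0},
])

```text
time_s: 14.0
eef_pos: [0.5657, 0.1078, 0.1005]
tool_rot: [[-0.002, 1.0, 0.0], [1.0, 0.002, 0.002], [0.002, 0.0, -1.0]]
ft_force: [1.3, 2.1, 4.8]
gripper_width: 0.0438
```

Call:
jog_arm([
  {"tx": 0, "ty": 0, "tz": 1, "spin": 0},
  {"tx": 0, "ty": 0, "tz": 1, "spin": 0},
])

```text
time_s: 14.2
eef_pos: [0.5657, 0.1078, 0.0995]
tool_rot: [[-0.002, 1.0, 0.0], [1.0, 0.002, 0.002], [0.002, 0.0, -1.0]]
ft_force: [0.0, 1.9, 4.8]
gripper_width: 0.0436
```

Call:
jog_arm([
  {"tx": 0, "ty": 0, "tz": 1, "spin": 0},
  {"tx": 0, "ty": 0, "tz": 1, "spin": 0},
])

```text
time_s: 14.4
eef_pos: [0.5657, 0.1078, 0.0985]
tool_rot: [[-0.002, 1.0, 0.0], [1.0, 0.002, 0.002], [0.002, 0.0, -1.0]]
ft_force: [0.4, 1.9, 5.4]
gripper_width: 0.0436
```

Call:
jog_arm([
  {"tx": 0, "ty": 0, "tz": 0.7, "spin": 0},
  {"tx": 0, "ty": 0, "tz": 0.7, "spin": 0},
])

```text
time_s: 14.6
eef_pos: [0.5658, 0.1078, 0.0984]
tool_rot: [[-0.002, 1.0, 0.0], [1.0, 0.002, 0.002], [0.002, 0.0, -1.0]]
ft_force: [-1.9, 2.7, 11.7]
gripper_width: 0.0439
```

Call:
jog_arm([
  {"tx": 0, "ty": 0, "tz": 0.7, "spin": 0},
  {"tx": 0, "ty": 0, "tz": 0.7, "spin": 0},
])

```text
time_s: 14.8
eef_pos: [0.5658, 0.1078, 0.0983]
tool_rot: [[-0.002, 1.0, 0.0], [1.0, 0.002, 0.003], [0.003, 0.0, -1.0]]
ft_force: [-3.7, 2.4, 17.7]
gripper_width: 0.0432
```

Call:
jog_arm([
  {"tx": 0, "ty": 0, "tz": -1, "spin": 0},
  {"tx": 0, "ty": 0, "tz": -1, "spin": 0},
])

```text
time_s: 15.0
eef_pos: [0.5657, 0.1078, 0.0984]
tool_rot: [[-0.002, 1.0, 0.0], [1.0, 0.002, 0.002], [0.002, 0.0, -1.0]]
ft_force: [-0.2, 2.7, 9.3]
gripper_width: 0.0435
```

Call:
jog_arm([
  {"tx": 0, "ty": 0, "tz": 0, "spin": 0},
  {"tx": 0, "ty": 0, "tz": 0, "spin": 0},
  {"tx": 0, "ty": 0, "tz": 0, "spin": 0},
  {"tx": 0, "ty": 0, "tz": 0, "spin": 0},
  {"tx": 0, "ty": 0, "tz": 0, "spin": 0},
  {"tx": 0, "ty": 0, "tz": 0, "spin": 0},
], fingers=-0.6)

```text
time_s: 15.6
eef_pos: [0.5656, 0.1064, 0.0978]
tool_rot: [[-0.001, 1.0, -0.0], [1.0, 0.001, -0.0], [-0.0, -0.0, -1.0]]
ft_force: [-0.4, -0.7, 0.4]
gripper_width: 0.0685
```

```bash
python3 -c "
from go import *
snap('wrist','w10');o=manip.observe();print(o['gripper_width'],o['eef_pos'],o['ft_force'],o['moment']); crop(load('w10'),150,150,360,330,3,'pics/w10c.png')"
```

```text
0.06846126771699014 [0.56559216 0.10638437 0.09783053] [ 0.75769943  0.09197934 -0.83217616] [0.05716395 0.00784895 0.05549371]
```

View pics/w10c.png

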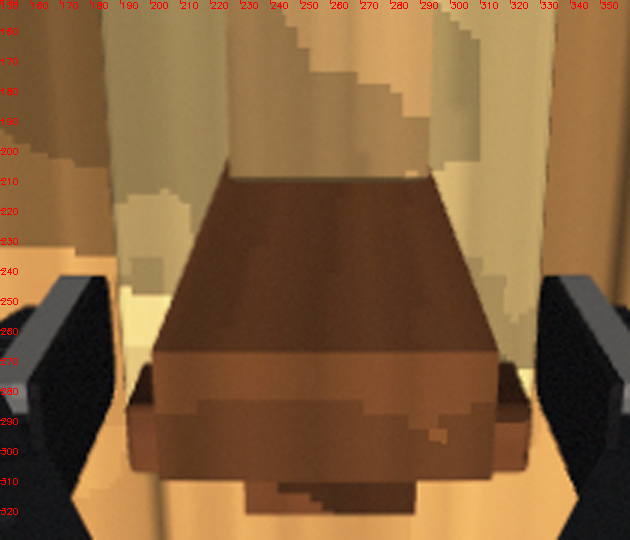

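Call:
jog_arm([
  {"tx": 0, "ty": 0, "tz": -15, "spin": 0},
  {"tx": 0, "ty": 0, "tz": -50, "spin": 0},
  {"tx": 0, "ty": 0, "tz": -100, "spin": 0},
  {"tx": 0, "ty": 0, "tz": -140, "spin": 0},
  {"tx": -50, "ty": 0, "tz": -160, "spin": 0},
  {"tx": -100, "ty": 0, "tz": -160, "spin": 0},
  {"tx": -150, "ty": 0, "tz": -160, "spin": 0},
  {"tx": -200, "ty": 0, "tz": -160, "spin": 0},
  {"tx": -220, "ty": 0, "tz": -160, "spin": 0},
  {"tx": -220, "ty": 0, "tz": -160, "spin": 0},
  {"tx": -220, "ty": 0, "tz": -160, "spin": 0},
])

```text
time_s: 16.75
eef_pos: [0.5658, -0.1138, 0.2587]
tool_rot: [[0.0, 1.0, 0.001], [1.0, -0.0, 0.001], [0.001, 0.001, -1.0]]
ft_force: [0.7, 0.8, 0.2]
gripper_width: 0.0681
```

```bash
python3 -c "
from go import *
s=snap('side','s11');t=snap('top','t11');crop(s,120,210,230,340,5,'pics/s11c.png');crop(t,100,135,340,205,3,'pics/t11c.png')"
```

```text
(no output)
```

View pics/s11c.png

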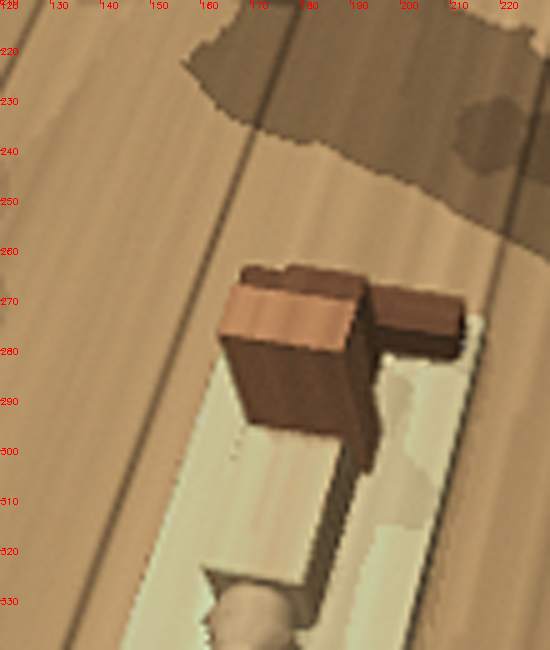

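View pics/t11c.png

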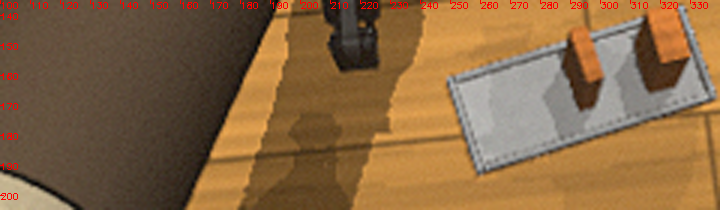

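View pics/s11.png

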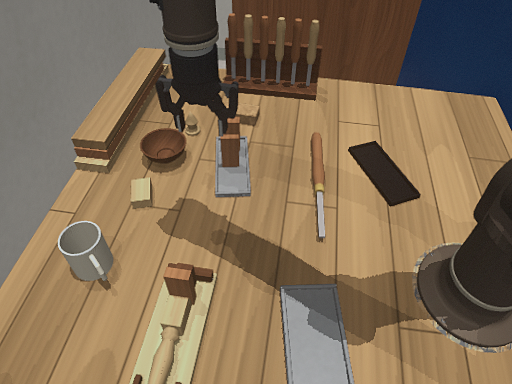

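```bash
python3 - <<'E'
exec(open('fit.py').read().split("# cradle;")[0])
s=load('s11')
for z in (.113,.118):
  print(proj(s,T([.5655,.0978,np.pi/2],[C(0,-22,z*1e3),C(0,22,z*1e3),C(19,-22,z*1e3),C(19,22,z*1e3)])).round(1).tolist())
a=load('s3');
# spindle shift: match tail-of-square patch
g=lambda q:cv2.cvtColor(q['img'],cv2.COLOR_RGB2GRAY)
r=cv2.matchTemplate(g(s)[305:345,140:200],g(load('side0'))[315:338,155:190],cv2.TM_CCOEFF_NORMED);print(cv2.minMaxLoc(r),'unshifted=(15,10)')
E
```

```text
[[166.9, 266.1], [191.5, 269.9], [163.6, 275.7], [188.6, 279.6]]
[[166.4, 264.6], [191.2, 268.4], [163.1, 274.2], [188.2, 278.1]]
(-0.2590908110141754, 0.9605006575584412, (0, 0), (14, 12)) unshifted=(15,10)
```

The observed top corners, (168,267), (192,269), (164,277) and (189,280), match a packer seated at floor level. The spindle's image has moved back by (-1,+2) px, about 4 mm, so it is gripping. The thin and thick packers still stand in the tray, so I'm handing in.

```bash
python3 -c "
from station import manip
print(manip.close_job()); print(manip.observe()['time_s'])"
```

```text
the job is handed in; nothing more can be done
None
the job is handed in; nothing more can be done
```

The 19 mm mid packer was the right one. It is pushed down onto the cradle floor, upright and in line with the stop, and I handed the job in after about 17 s. I estimated the gap from the pictures at about 15 mm, so I tried the mid packer first. The thin and thick packers were never touched and still stand in the tray.

**Insertion force:** it went down with about 3–5 N of push. On reaching the floor I pressed a little further, up to about 18 N, which is more than a gentle push, then eased off.

**Seating and grip:** the tool height at contact and the packer's top corners in the side picture both match a seated packer, to within about 1 px. The spindle has moved back roughly 4 mm, so it is gripping. The packer stayed put when I let go.

**Less certain points:**
- When I touched the packer against the stop first, it tilted by about 1° in the grip, and seating appears to have squared it up.
- The cameras disagreed with each other by 2–3 mm.
- The arm hid the cradle in the last top picture, so the final alignment check rests on the side and wrist views.

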